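Slide the hob's power bar up to boost

TASK

Set the portable hob to boost: with the fingers shut, gently press the green end of its curved power bar with the fingertips and slide them along the whole bar to the red end, keeping the bar pressed a little all the way without lifting off. Finish while holding: stop on the red end and stay there, still lightly pressing it down, when the program ends. Only touch, never push hard, and leave the pan, the salt shaker and everything else where they stand.

Things in the scene. Friction and masses are not known exactly. Their poses are not given: they have to be found in the camera images.
- hob: portable hob, fixed, black glass top on a steel case, 380 mm (x, depth) by 320 mm (y, width) by 55 mm high; origin at the centre of its underside, z up, front looks to its -x. The curved power bar in its front half is nine flush segments, levels 1 (at +y) to 9 (at -y), 20 mm wide, top 8 mm above the glass
- zone (a point): centre of the round cooking zone on the glass, 60 mm towards the hob's +x from its centre; the pan stands on it. The power bar is an arc of radius 165 mm (centre line) about it, from 40 deg to the +y side of the hob's -x direction (level 1), through the -x direction (level 5), to 40 deg to the -y side (level 9): 10 deg or 29 mm per level
- bar (a joint): how far the whole power bar is pressed down, in m: 0 released, 0.005 bottomed. All nine segments sink together on one spring: it starts to sink at about 1.5 N, 0.8 N more per mm, about 5.5 N at the bottom; it springs back when released
- level1 (a point): GREEN end segment of the power bar, 30 mm along the bar by 20 mm wide; this point is the centre of its top face; it sinks with the bar
- level3 (a point): third (light grey) segment of the power bar, 30 mm along the bar by 20 mm wide; this point is the centre of its top face; it sinks with the bar
- level5 (a point): middle (yellow) segment of the power bar, 30 mm along the bar by 20 mm wide; this point is the centre of its top face; it sinks with the bar
- level7 (a point): seventh (orange) segment of the power bar, 30 mm along the bar by 20 mm wide; this point is the centre of its top face; it sinks with the bar
- level9 (a point): RED end segment of the power bar, 30 mm along the bar by 20 mm wide; this point is the centre of its top face; it sinks with the bar
- pot: bystander: open steel pan with two side handles, 144 mm across, 75 mm high, standing loose on the cooking zone; origin at the centre of its underside
- shaker: bystander: white ceramic salt shaker, 40 mm across, 47 mm high, standing loose on the hob's front corner near the green end; origin at the centre of its underside
- spice: bystander: amber spice jar, 44 mm across, 85 mm high, on the counter; origin at the centre of its underside
- mug: bystander: blue mug, 80 mm across, 90 mm high, on the counter; origin at the centre of its underside
- oil: bystander: green oil bottle, 64 mm across, 190 mm high, on the counter; origin at the centre of its underside
- bowl: bystander: white bowl, 130 mm across, 55 mm high, on the counter; origin at the centre of its underside
- spatula: bystander: spatula lying on the counter; origin under its middle

How it is judged:
By the outcome, as a careful person would: the job done as asked, in the order asked, and still so for the second after the job is handed in, while the arm keeps its last pose, push and grip.
It also fails if it takes over 48 s, if anything falls off the work surface, if the arm or the gripper's body presses on something with over 40 N, if the wrist force passes 120 N, or if a joint passes its speed limit or range.

ROBOT

A 6-joint arm with a two-finger parallel gripper is mounted at the origin on the work surface. World frame = base frame: x ahead of the robot, y to its left, z up, the work surface at z = 0. Lengths are in m, angles in rad, forces in N, time in s.
With the tool pointing down it reaches from about 0.3 to 0.775 m from the base axis. Payload 14.6 kg.
Tool frame: the origin (TCP) lies at the very end of the fingers, on their centre line; the grasp point (between the pads) lies 19 mm behind it (env.grip_depth is the z of the grasp point in the tool frame, in m); z points along the fingers, x is the direction in which the jaws open and shut, and the axes are right-handed (so a half turn about z gives the same grasp; the last joint's range is limited). The gripper opens to 85 mm and grips with 20 to 120 N. Pads are 22 mm wide; open, the fingers measure 114 mm over their backs; the gripper's body (76 mm by 85 mm) begins 54 mm behind the grasp point. The pads swing forward as they close: fully open they stand 13 mm farther back than shut.
Start: joints at [1.216, 0.3, 1.521, -0, 1.321, -0.067], TCP at [0.156, 0.527, 0.2] pointing down, gripper open.
Joint ranges: [-3.03, 3.03], [-0.79, 2.21], [0.23, 2.52], [-1.04, 4.18], [0, 3.07], [-2.55, 2.55]. Speed limits (rad/s): [2.22, 2.22, 2.57, 3.14, 3.14, 3.14].

INTERFACE

Orientations are given as a unit quaternion [w, x, y, z].
In Python, from bench import status, vision, job_done, env gives the robot as it stands.
- The arm moves only by the tool arm_command, never from a script. Its argument "plan" is text: rows parted by semicolons, each of 5 numbers parted by spaces: the shift along the world's x, y, z in m, then the turn about the world's z in rad, then the finger opening in m, from 0 to 0.0854. In form: dx dy dz spin gripper; .... A call has exactly 5 rows; each row is the pose to reach, as a shift and turn from the pose commanded when the call began; what a row does not reach only later rows make up. A row lasts 1/8 s, in which the tool goes at most 62.5 mm and 10.7 degrees, less where a joint would pass 70% of its speed; a pose out of reach is approached as far as the arm can. A call with a gripper value outside its range is refused whole. The fingers move at their own pace and stop on an object; the grip force is fixed at half the most. Time passes only in rows, so rows that repeat a pose let the fingers close, or fill a call up. It gives the time, the measured TCP pose, the force and the opening at its end, in the units of the state.
- status.get_state(): the state, without advancing time (a new reading comes with each control period).
- vision.grab_frame(name): name is "scene" or "top" or "wrist"; returns (picture, depth): 384x512x3 uint8, red, green, blue; 384x512 float32, m along the optical axis (not along the pixel's ray), 0 where there is no reading.
- vision.calibration(name): a dict with "fx", "fy", "cx", "cy" (pixels), "k1" (the pictures are not rectified: a ray, as slopes to the right and down, at radius r is drawn at 1 + k1 r^2 times it, then the intrinsics apply), "world_from_camera" (4x4, takes a point from camera to world coordinates). Camera axes: x right, y up, looking along -z (the intrinsics and any distortion apply to the point x, -y, -z); pixel columns grow to the right and rows downward; lengths in m; the calibration is good to about 2 mm. A picture is of the moment at which its call begins: read the wrist's pose just before it. calibration takes no time and is no camera call; for the wrist camera it gives the pose at the moment of the call.
- job_done(): hands the job in, once; it reports no verdict.
The state is a dict: "t": time; "q": joint angles; "qd": joint speeds; "tau": joint torques, N m; "ee_pos": TCP position; "eef_rot": TCP orientation; "force": force on the tool from outside, world axes, zero at the start; "moment": the same for the moment, N m; "gripper_width": finger opening in m.
Only numpy, scipy, OpenCV 4.12 (cv2) and the standard library are available. Lean on these libraries where they do the work, as an engineer would, in place of code of your own. Each camera call takes 0.05 s, during which the arm holds its last target.

## Working session

There is one attempt and no reset: what is moved stays moved. The work goes in short steps, Python scripts to look and compute and a tool call to move; the robot and the scene stay as the last step left them, time stands still between calls to the robot, and variables do not carry over. Pictures are saved under pics/ and viewed, and the job is handed in when it is done.

Besides the shell and the picture viewer there is one more tool, called after "Call:" as a command line: name --argument value ..., lists and objects as JSON in quotes. arm_command: Moves the arm, as the interface text tells. Its arguments: {"type":"object","properties":{"plan":{"type":"string"}},"required":["plan"]}

```bash
mkdir -p pics; ls
python3 - <<'E'
from bench import status, vision, env
import cv2, json
s=status.get_state(); print(s)
for n in ["scene","top"]:
    p,d=vision.grab_frame(n); c=vision.calibration(n); print(n,c)
    cv2.imwrite(f"pics/{n}0.png",p[:,:,::-1])
    import numpy as np; np.savez(f"{n}0.npz",p=p,d=d,**{k:np.array(v) for k,v in c.items()})
E
```

```text
pics
{'t': 0.0, 'q': array([ 1.21642552e+00,  3.00472664e-01,  1.52160465e+00, -1.58681196e-05,
        1.32068735e+00, -6.66066554e-02]), 'qd': array([ 0.00010069, -0.00037696, -0.00010752, -0.00143679,  0.00062956,
       -0.00011886]), 'tau': array([ 5.05201369e-04, -5.43489146e+01, -3.61799812e+01,  6.14020178e-05,
        3.92283808e-03,  1.13284221e-05]), 'ee_pos': array([0.15600929, 0.52712172, 0.19951051]), 'eef_rot': array([ 3.25094882e-04,  8.01188120e-01,  5.98412277e-01, -4.87618954e-04]), 'force': array([ 0.29849206,  0.08983565, -0.57764643]), 'moment': array([0.04020189, 0.04659885, 0.02100239]), 'gripper_width': 0.08544276443603704}
scene {'fx': 384.7900978479696, 'fy': 384.7900978479696, 'cx': 254.63176796292842, 'cy': 194.45248464535211, 'k1': -0.049181120017968115, 'world_from_camera': array([[-0.43168485, -0.50507532,  0.74736009,  1.44249378],
       [ 0.90182142, -0.2240813 ,  0.36946676,  0.45160841],
       [-0.01913912,  0.83347855,  0.55222025,  0.74307996],
       [ 0.        ,  0.        ,  0.        ,  1.        ]])}
top {'fx': 485.4880192649537, 'fy': 485.4880192649537, 'cx': 259.17019527491425, 'cy': 193.7426284624495, 'k1': 0.05339147636818664, 'world_from_camera': array([[ 0.00490298,  0.98468117, -0.1742956 ,  0.1895353 ],
       [-0.9998411 ,  0.00781445,  0.01602186,  0.02020008],
       [ 0.01713844,  0.17418935,  0.98456302,  1.95107513],
       [ 0.        ,  0.        ,  0.        ,  1.        ]])}
```

View pics/scene0.png

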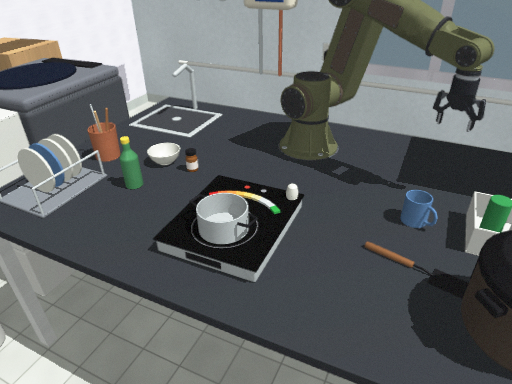

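View pics/top0.png

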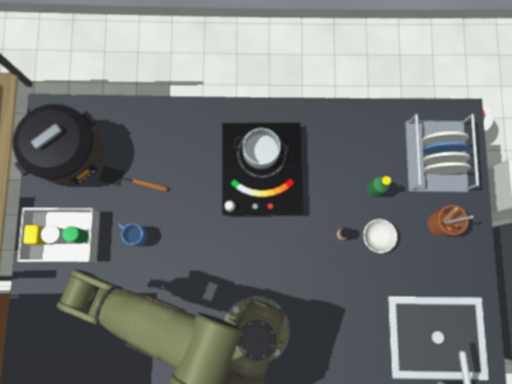

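The scene view shows the hob with pan, and the shaker near the green end at about (292,192). In the top view the green end is near (235,184), the red end near (291,184) and the shaker at (230,206). Next I'll measure these.

```bash
cat > h.py <<'E'
import numpy as np, cv2
def ray(c,uv):
    uv=np.atleast_2d(np.array(uv,float))
    K=np.array([[c['fx'],0,c['cx']],[0,c['fy'],c['cy']],[0,0,1]],float)
    n=np.stack([(uv[:,0]-c['cx'])/c['fx'],(uv[:,1]-c['cy'])/c['fy']],1)
    m=n.copy()
    for _ in range(20): m=n/(1+float(c['k1'])*(m**2).sum(1,keepdims=True))
    T=np.array(c['world_from_camera'])
    d=np.stack([m[:,0],-m[:,1],-np.ones(len(m))],1)@T[:3,:3].T
    return T[:3,3],d
def toplane(c,uv,z):
    o,d=ray(c,uv); return o+d*((z-o[2])/d[:,2])[:,None]
E
python3 - <<'E'
from h import *
for n,box in [("top",(215,305,115,220)),("scene",(155,310,175,275))]:
    f=np.load(n+"0.npz"); p=f['p']; hsv=cv2.cvtColor(p,cv2.COLOR_RGB2HSV)
    x0,x1,y0,y1=box
    m0=np.zeros(p.shape[:2],bool); m0[y0:y1,x0:x1]=1
    H,S,V=[hsv[:,:,i].astype(int) for i in range(3)]
    for nm,lo,hi in [("green",50,75),("yellow",22,32),("orange",8,18),("red",0,5)]:
        m=m0&(S>120)&(V>90)&(((H>=lo)&(H<=hi))|((H>=176) if nm=="red" else False))
        k,l,st,ce=cv2.connectedComponentsWithStats(m.astype(np.uint8),connectivity=8)
        for i in range(1,k):
            if st[i,4]>5: print(n,nm,ce[i].round(1),st[i],toplane(f,ce[i],.063)[0].round(4))
    big=cv2.resize(p[y0:y1,x0:x1],None,fx=5,fy=5,interpolation=cv2.INTER_CUBIC)
    cv2.imwrite(f"pics/{n}_crop.png",big[:590,:790,::-1])
E
```

```text
top green [234.4 183.1] [231 179   8  10  49] [0.5657 0.0876 0.063 ]
top yellow [264.6 193.1] [259 190  15   8  76] [ 0.5265 -0.032   0.063 ]
top orange [279.3 189.1] [269 183  19  14 117] [ 0.543  -0.0903  0.063 ]
top red [289.3 182.6] [285 179   9   9  55] [ 0.5696 -0.1298  0.063 ]
top red [269.8 205.6] [267 203   7   6  35] [ 0.4768 -0.0525  0.063 ]
scene green [274.8 209.3] [270 206  10   8  57] [0.5705 0.0872 0.063 ]
scene yellow [243.7 194.3] [237 191  14   8  43] [ 0.5353 -0.0358  0.063 ]
scene orange [227.4 191.4] [218 190  19   4  47] [ 0.5416 -0.0922  0.063 ]
scene red [246.8 186.6] [244 185   6   4  16] [ 0.4904 -0.0474  0.063 ]
scene red [212.8 192.5] [209 191   9   4  19] [ 0.5666 -0.1322  0.063 ]
```

View pics/top_crop.png

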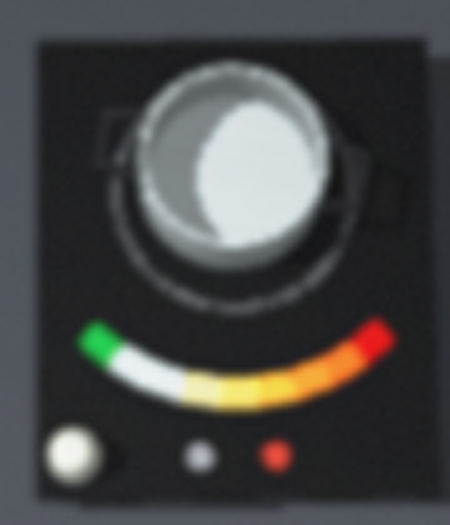

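View pics/scene_crop.png

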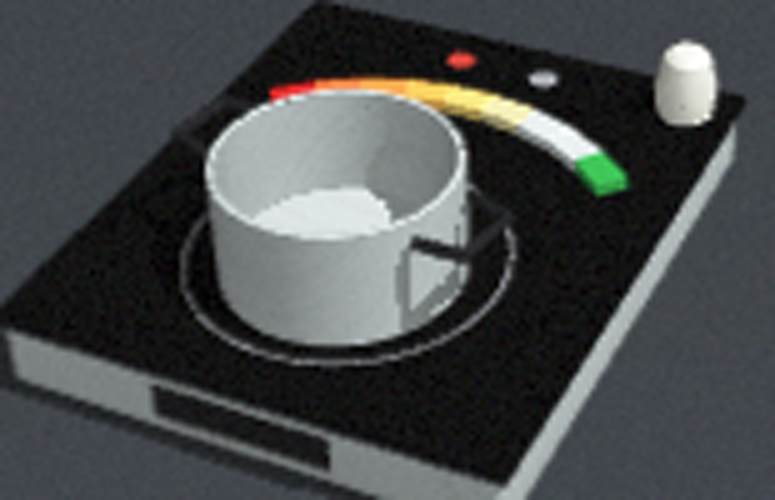

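Call:
arm_command --plan "0.03 -0.045 0.02 0 0; 0.06 -0.095 0.04 0 0; 0.09 -0.145 0.06 0 0; 0.12 -0.195 0.06 0 0; 0.15 -0.245 0.06 0 0"

```text
t: 0.72
ee_pos: [0.3066, 0.2807, 0.2601]
eef_rot: [0.0, 0.801, 0.599, 0.0]
force: [0.9, 0.1, -0.9]
gripper_width: 0.0002
```

Call:
arm_command --plan "0.03 -0.045 0 0 0; 0.06 -0.095 0 0 0; 0.09 -0.145 0 0 0; 0.12 -0.19 0 0 0; 0.15 -0.23 0 0 0"

```text
t: 1.35
ee_pos: [0.4568, 0.0505, 0.26]
eef_rot: [-0.0, 0.801, 0.598, -0.0]
force: [1.1, 0.8, 0.5]
gripper_width: -0.0001
```

Run:
```python
from bench import status, vision, env
from h import *
s=status.get_state(); print(s['t'],s['ee_pos'],s['eef_rot'],s['force'],s['q'],s['gripper_width'])
n="wrist"
c=vision.calibration(n);p,d=vision.grab_frame(n); print(c)
cv2.imwrite("pics/wrist1.png",p[:,:,::-1]); np.savez("wrist1.npz",p=p,d=d,**{k:np.array(v) for k,v in c.items()})
```

```text
1.35 [0.45675431 0.05049466 0.26000211] [-2.38581190e-05  8.01401240e-01  5.98127119e-01 -2.37023251e-05] [1.05936349 0.80579257 0.4725699 ] [ 3.03669359e-02  5.21347153e-02  1.67211716e+00  1.20426998e-05
  1.41740698e+00 -1.25195902e+00] -0.00012381330310716696
{'fx': 297.85672787635093, 'fy': 297.85672787635093, 'cx': 260.3722204015385, 'cy': 194.71214067542806, 'k1': -0.014621420388889778, 'world_from_camera': array([[ 2.84482130e-01, -9.13245978e-01, -2.91636250e-01,
         3.82237346e-01],
       [ 9.58681196e-01,  2.70830751e-01,  8.70693358e-02,
         7.34376047e-02],
       [-5.31656347e-04, -3.04355859e-01,  9.52558255e-01,
         4.33623288e-01],
       [ 0.00000000e+00,  0.00000000e+00,  0.00000000e+00,
         1.00000000e+00]])}
```

View pics/wrist1.png

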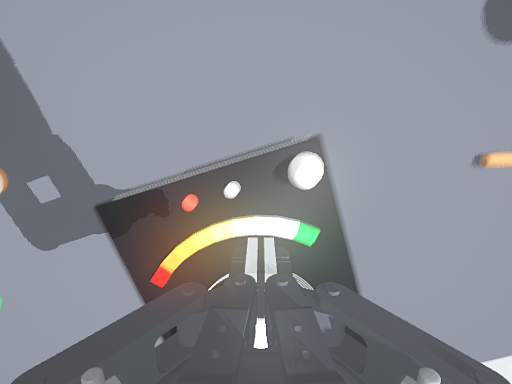

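The wrist view shows the whole bar: green end at about (308,233), red end at about (160,277), shaker at about (305,170). I'll fit the arc using both views.

Run:
```python
from h import *
from scipy.optimize import least_squares
def fit(n,box,z=.063):
    f=np.load(n+".npz"); p=f['p']; hsv=cv2.cvtColor(p,cv2.COLOR_RGB2HSV)
    x0,x1,y0,y1=box
    H,S,V=[hsv[:,:,i].astype(int) for i in range(3)]
    m0=np.zeros(p.shape[:2],bool); m0[y0:y1,x0:x1]=1
    col=m0&(S>110)&(V>90)
    g=col&(H>=45)&(H<=80); r=col&((H<=6)|(H>=174)); 
    def cen(m):
        k,l,st,ce=cv2.connectedComponentsWithStats(m.astype(np.uint8),connectivity=8)
        i=1+np.argmax(st[1:,4]); return ce[i],st[i]
    y=(col&(H>6)&(H<40))
    G,R=cen(g),cen(r); print(n,G[0].round(1),G[1],R[0].round(1),R[1])
    P=toplane(f,[G[0],R[0]],z); print(P.round(4), np.linalg.norm(P[0]-P[1]))
    ys,xs=np.nonzero(y|g|(r)); Q=toplane(f,np.c_[xs,ys],z)[:,:2]
    # bar pixel cloud -> circle centre
    res=lambda c: np.hypot(Q[:,0]-c[0],Q[:,1]-c[1])-.165
    s=least_squares(res,[P[:,0].mean()+.126,P[:,1].mean()],loss='soft_l1',f_scale=.005)
    c=s.x; a=np.degrees(np.arctan2(Q[:,1]-c[1],-(Q[:,0]-c[0])))
    print("centre",c.round(4),"rms",np.std(res(c)),"ang",np.percentile(a,[0.5,99.5]),len(Q))
    return
fit("top0",(215,305,175,200))
fit("wrist1",(145,325,205,290))
```

```text
top0 [234.6 183.2] [231 179   9  10  51] [289.2 182.7] [285 179   9  10  56]
[[ 0.5654  0.0871  0.063 ]
 [ 0.5693 -0.1297  0.063 ]] 0.21689530386695777
centre [ 0.6906 -0.0188] rms 0.008773793587044222 ang [-47.77827875  45.02198661] 335
wrist1 [306.6 234.2] [293 223  28  23 378] [160.4 277. ] [150 265  24  23 275]
[[ 0.5679  0.084   0.063 ]
 [ 0.5739 -0.1335  0.063 ]] 0.21758715715164698
centre [ 0.6922 -0.021 ] rms 0.012638286333697025 ang [-48.48733442  44.93049916] 1528
```

Run:
```python
from h import *
from scipy.optimize import least_squares
for n,box in [("top0",(226,298,172,200)),("wrist1",(140,330,205,292))]:
    f=np.load(n+".npz"); p=f['p']; x0,x1,y0,y1=box
    V=p.max(2).astype(int); S=np.ptp(p.astype(int),axis=2)
    m=np.zeros(V.shape,np.uint8); m[y0:y1,x0:x1]=((V>120)&((S>70)|(V>190)))[y0:y1,x0:x1]
    if n=="wrist1": m[236:,225:290]=0   # fingers
    k,l,st,ce=cv2.connectedComponentsWithStats(m,connectivity=8); i=1+np.argmax(st[1:,4]); m=(l==i)
    ys,xs=np.nonzero(m); Q=toplane(f,np.c_[xs,ys],.063)[:,:2]
    res=lambda c: np.hypot(Q[:,0]-c[0],Q[:,1]-c[1])-.165
    c=least_squares(res,[.695,-.02],loss='soft_l1',f_scale=.005).x
    a=np.degrees(np.arctan2(Q[:,1]-c[1],-(Q[:,0]-c[0])));r=res(c)
    print(n,c.round(4),r.std().round(4),a.min(),a.max(),len(Q))
    for t in range(-45,46,10):
        w=abs(a-t)<5; print(t,w.sum(),(r[w].mean()*1e3).round(1),(r[w].min()*1e3).round(1),(r[w].max()*1e3).round(1))
    q=p.copy(); q[cv2.morphologyEx(m.astype(np.uint8),cv2.MORPH_GRADIENT,np.ones((2,2)))>0]=[255,0,255]
    cv2.imwrite(f"pics/{n}_m.png",cv2.resize(q[y0-10:y1+10,x0-10:x1+10,::-1],None,fx=3.5,fy=3.5,interpolation=cv2.INTER_NEAREST))
```

```text
top0 [ 0.6913 -0.0191] 0.0074 -46.71532382743509 44.900524231193835 413
-45 33 -1.1 -14.3 11.2
-35 52 0.2 -14.6 13.2
-25 52 -0.6 -15.0 13.2
-15 52 0.1 -14.5 14.3
-5 50 0.4 -12.6 13.3
5 44 0.2 -12.5 11.8
15 36 -0.3 -9.6 9.7
25 36 -0.3 -9.9 9.7
35 37 -0.1 -10.1 10.6
45 21 0.2 -11.0 11.9
wrist1 [ 0.6941 -0.0209] 0.0074 -48.594209516488355 44.85743064378157 3233
-45 219 -0.1 -11.6 11.1
-35 277 -0.3 -11.7 10.5
-25 311 -0.3 -12.8 11.2
-15 347 -0.1 -13.7 12.3
-5 370 0.2 -14.0 13.2
5 363 0.1 -14.3 12.5
15 393 -0.4 -14.5 12.7
25 387 -0.1 -14.7 13.0
35 384 -0.2 -15.2 13.0
45 182 -0.5 -15.1 13.1
```

View pics/wrist1_m.png

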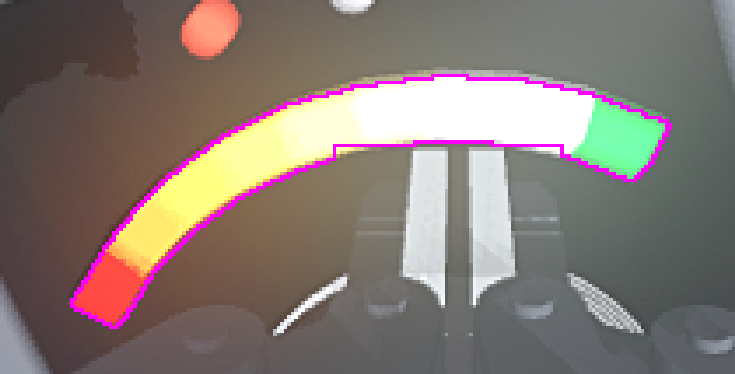

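Call:
arm_command --plan "0.03 0.01 -0.02 0 0; 0.06 0.02 -0.06 0 0; 0.09 0.03 -0.11 0 0; 0.108 0.032 -0.15 0 0; 0.108 0.032 -0.17 0 0"

```text
t: 2.02
ee_pos: [0.5637, 0.0845, 0.087]
eef_rot: [-0.001, 0.801, 0.598, -0.002]
force: [-0.2, -0.2, -0.3]
gripper_width: -0.0001
```

Call:
arm_command --plan "0 0 0 0 0; 0 0 0 0 0; 0 0 0 0 0; 0 0 0 0 0; 0 0 0 0 0"

```text
t: 2.65
ee_pos: [0.5642, 0.0844, 0.0905]
eef_rot: [0.0, 0.801, 0.598, 0.0]
force: [-0.1, -0.9, 0.5]
gripper_width: 0.0002
```

Run:
```python
from bench import status, vision
from h import *
for i in range(6):
    s=status.get_state(); print(s['t'],s['ee_pos'].round(4),s['force'].round(2),s['qd'].round(3).max())
    c=vision.calibration('wrist');p,d=vision.grab_frame('wrist')
cv2.imwrite("pics/wrist2.png",p[:,:,::-1])
p,d=vision.grab_frame('scene');cv2.imwrite("pics/scene2.png",cv2.resize(p[150:270,150:320,::-1],None,fx=4,fy=4,interpolation=cv2.INTER_CUBIC))
```

```text
2.65 [0.5642 0.0844 0.0905] [-0.12 -0.91  0.51] 0.004
2.7 [0.5642 0.0844 0.0903] [ 0.17 -0.8  -0.27] 0.003
2.75 [0.5642 0.0844 0.0903] [-1.3   0.19 -0.12] 0.002
2.8 [0.5641 0.0844 0.0902] [-0.29  0.28 -0.41] 0.001
2.85 [0.5641 0.0843 0.0901] [ 0.08 -1.08 -0.71] 0.001
2.9 [0.5641 0.0844 0.0901] [ 0.91 -0.38  0.29] 0.001
```

View pics/wrist2.png

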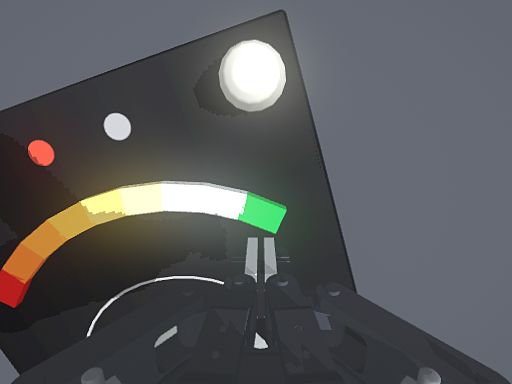

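View pics/scene2.png

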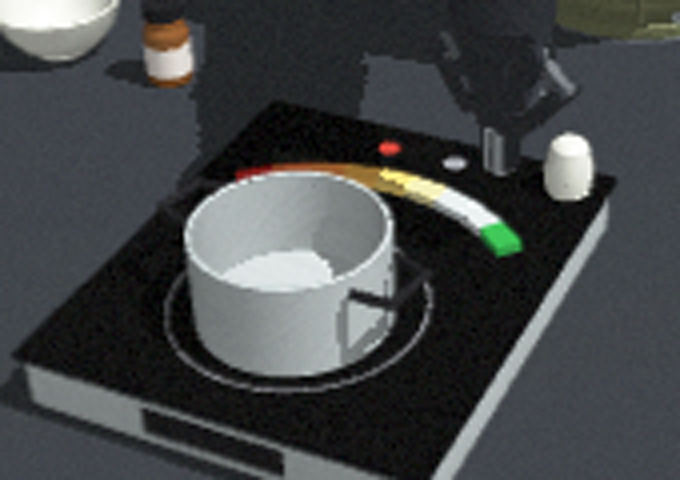

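```bash
cat >> h.py <<'E'
def proj(c,P):
    T=np.array(c['world_from_camera']); q=(np.atleast_2d(P)-T[:3,3])@T[:3,:3]
    m=np.stack([q[:,0],-q[:,1]],1)/-q[:,2:]; m=m*(1+float(c['k1'])*(m**2).sum(1,keepdims=True))
    return m*[c['fx'],c['fy']]+[c['cx'],c['cy']]
E
python3 - <<'E'
from bench import status, vision
from h import *
P=[[.5641,.0844,.0901],[.5638,.083,.063],[.569,-.129,.063],[.5278,-.024,.063]]
for n in ['wrist','scene','top']: print(n,proj(vision.calibration(n),P).round(1).tolist())
c=vision.calibration('wrist'); p=cv2.imread('pics/wrist2.png')
hsv=cv2.cvtColor(p,cv2.COLOR_BGR2HSV); m=cv2.inRange(hsv,(45,100,80),(80,255,255)); m[:,:230]=0
ys,xs=np.nonzero(m); print(xs.mean(),ys.mean(),toplane(c,[[xs.mean(),ys.mean()]],.063))
c=vision.calibration('scene'); print(toplane(c,[[273.7,193.5]],.09))
E
```

```text
wrist [[259.3, 228.5], [257.5, 213.1], [5.0, 289.0], [100.9, 207.6]]
scene [[274.8, 200.6], [274.4, 207.8], [213.3, 193.1], [248.1, 193.9]]
top [[235.0, 182.2], [235.6, 183.6], [289.1, 182.8], [262.6, 192.8]]
262.5447154471545 212.72845528455284 [[0.56454007 0.08658624 0.063     ]]
[[0.53000965 0.06608475 0.09      ]]
```

Run:
```python
from bench import vision
import cv2,numpy as np
p,d=vision.grab_frame('scene');np.savez('s3.npz',p=p,d=d)
a=cv2.resize(p[170:220,245:300,::-1],None,fx=7,fy=7,interpolation=cv2.INTER_NEAREST)
w=cv2.imread('pics/wrist2.png'); b=cv2.resize(w[205:255,233:288],None,fx=7,fy=7,interpolation=cv2.INTER_NEAREST)
im=np.hstack([a,b]).astype(float); im=(255*(im/255)**.45).astype(np.uint8)
cv2.imwrite('pics/zoom3.png',im)
```

```text
(no output)
```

View pics/zoom3.png

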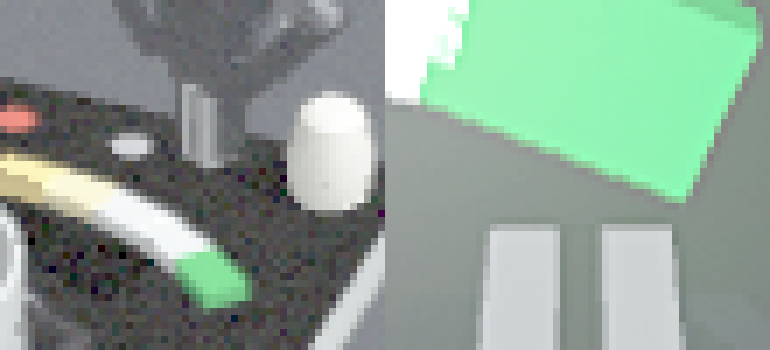

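Run:
```python
from bench import vision
from h import *
s3=np.load('s3.npz')
cw=vision.calibration('wrist');cs=vision.calibration('scene')
print(toplane(cw,[[260,237]]*5,.09)[0])
o1,d1=ray(cw,[260,237]);o2,d2=ray(cs,[275,193.5]);d1=d1[0];d2=d2[0]
A=np.c_[d1,-d2];t=np.linalg.lstsq(A,o2-o1,rcond=None)[0];print(o1+d1*t[0],o2+d2*t[1])
# depth at finger & green
D=s3['d']
for u,v in [(275,190),(274,186),(275,192),(275,196),(274,209),(276,209)]:
    o,dd=ray(cs,[u,v]); z=D[v,u]; print(u,v,z,(o+dd[0]*z).round(4))
```

```text
[0.56998067 0.08310943 0.09      ]
[0.55972511 0.08618991 0.1121478 ] [0.56045532 0.08313761 0.11291047]
275 190 1.1208621 [0.5726 0.0881 0.1338]
274 186 1.1116276 [0.5752 0.0859 0.1485]
275 192 1.1242689 [0.5729 0.0883 0.1271]
275 196 1.2335887 [0.4949 0.0558 0.0565]
274 209 1.1638176 [0.5696 0.0843 0.0626]
276 209 1.1596626 [0.5702 0.0911 0.0649]
```

Run:
```python
from bench import vision
from h import *
for z in [.085,.09,.1,.11,.12]:
    print(z,[proj(vision.calibration(n),[.5641,.0844,z])[0].round(1).tolist() for n in ['wrist','scene']])
```

```text
0.085 [[259.3, 225.2], [274.8, 202.0]]
0.09 [[259.3, 228.4], [274.8, 200.6]]
0.1 [[259.3, 235.2], [274.9, 197.8]]
0.11 [[259.2, 242.8], [274.9, 195.0]]
0.12 [[259.1, 251.3], [274.9, 192.2]]
```

Run:
```python
import numpy as np
D=np.load('s3.npz')['d']; np.set_printoptions(linewidth=200,precision=3)
print(D[184:204,266:284])
```

```text
[[1.4   1.4   1.404 1.4   1.121 1.113 1.113 1.109 1.103 1.109 1.111 1.102 1.103 1.113 1.403 1.397 1.399 1.398]
 [1.398 1.399 1.398 1.395 1.129 1.116 1.111 1.111 1.11  1.107 1.104 1.106 1.115 1.115 1.393 1.402 1.399 1.391]
 [1.288 1.287 1.291 1.39  1.13  1.118 1.117 1.114 1.112 1.114 1.111 1.107 1.112 1.114 1.39  1.386 1.393 1.382]
 [1.285 1.285 1.287 1.283 1.127 1.124 1.118 1.119 1.11  1.115 1.113 1.111 1.115 1.117 1.384 1.378 1.38  1.387]
 [1.278 1.275 1.283 1.28  1.13  1.121 1.121 1.119 1.114 1.116 1.118 1.113 1.12  1.117 1.381 1.38  1.376 1.381]
 [1.27  1.273 1.272 1.271 1.135 1.124 1.12  1.116 1.114 1.117 1.115 1.113 1.119 1.121 1.272 1.268 1.37  1.37 ]
 [1.27  1.263 1.271 1.262 1.264 1.122 1.124 1.122 1.115 1.121 1.122 1.115 1.119 1.128 1.264 1.267 1.268 1.262]
 [1.261 1.264 1.26  1.26  1.261 1.127 1.127 1.125 1.116 1.121 1.12  1.117 1.128 1.265 1.264 1.257 1.261 1.26 ]
 [1.263 1.262 1.255 1.256 1.256 1.128 1.129 1.124 1.12  1.124 1.121 1.131 1.254 1.254 1.254 1.257 1.255 1.254]
 [1.249 1.252 1.25  1.258 1.247 1.249 1.253 1.127 1.125 1.128 1.125 1.251 1.252 1.256 1.247 1.249 1.2
[... 420 characters left out ...]
32 1.231 1.227 1.236 1.229 1.23 ]
 [1.229 1.227 1.228 1.233 1.227 1.229 1.229 1.227 1.23  1.226 1.228 1.224 1.229 1.223 1.226 1.228 1.229 1.23 ]
 [1.206 1.221 1.222 1.219 1.221 1.22  1.222 1.223 1.222 1.226 1.219 1.222 1.221 1.219 1.222 1.216 1.219 1.223]
 [1.204 1.204 1.204 1.217 1.218 1.22  1.22  1.215 1.22  1.219 0.    1.215 1.222 1.22  1.214 1.219 1.218 1.213]
 [1.205 1.2   1.2   1.196 1.213 1.211 1.212 1.214 1.215 1.214 1.213 1.216 1.211 1.213 1.212 1.215 1.215 1.215]
 [1.193 1.193 1.192 1.192 1.198 1.199 1.208 1.21  1.21  1.206 1.211 1.203 1.208 1.207 1.209 1.207 1.211 1.203]
 [1.188 1.192 1.189 1.189 1.187 1.192 1.189 1.201 1.206 1.206 1.206 1.201 1.207 1.2   1.205 1.205 1.206 1.201]]
```

Call:
arm_command --plan "0 0 -0.005 0 0; 0 0 -0.01 0 0; 0 0 -0.015 0 0; 0 0 -0.02 0 0; 0 0 -0.022 0 0"

```text
t: 3.68
ee_pos: [0.564, 0.0844, 0.0676]
eef_rot: [-0.0, 0.801, 0.598, -0.0]
force: [-0.1, -0.2, 0.1]
gripper_width: 0.0001
```

```bash
cat > look.py <<'E'
import sys
from bench import status, vision
from h import *
n=int(sys.argv[1]) if len(sys.argv)>1 else 6
F=[]
for i in range(n):
    s=status.get_state(); F.append(s['force']); p,d=vision.grab_frame('scene')
s=status.get_state(); F.append(s['force'])
print(round(s['t'],2),s['ee_pos'].round(4),"F",np.mean(F,0).round(2),"sd",np.std(F,0).round(2), s['moment'].round(2),'tau',s['tau'].round(2))
a=cv2.resize(p[165:225,200:310,::-1],None,fx=7,fy=7,interpolation=cv2.INTER_CUBIC); 
a=(255*(a/255.)**.6).astype(np.uint8)
if len(sys.argv)>2: cv2.imwrite(f'pics/{sys.argv[2]}.png',a)
E
python3 look.py 6 c1
```

```text
3.98 [0.5642 0.0844 0.0683] F [-0.34  0.02  0.02] sd [0.27 0.32 0.34] [-0.06 -0.03  0.04] tau [ -0.   -60.23 -31.74  -0.    -0.     0.  ]
```

View pics/c1.png

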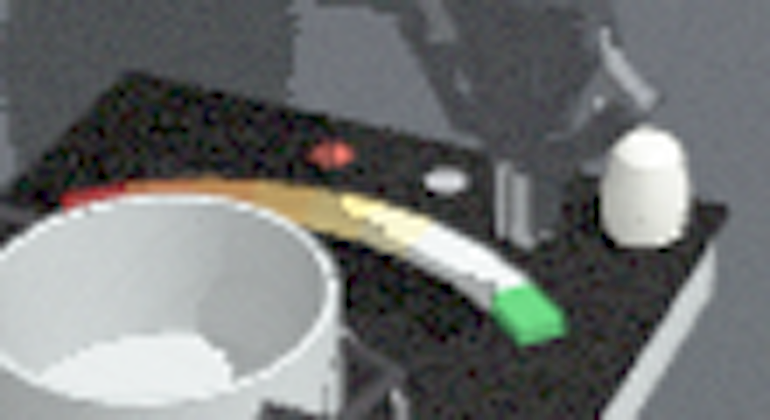

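Call:
arm_command --plan "0 0 -0.002 0 0; 0 0 -0.004 0 0; 0 0 -0.006 0 0; 0 0 -0.008 0 0; 0 0 -0.008 0 0"

```text
t: 4.6
ee_pos: [0.564, 0.0843, 0.0599]
eef_rot: [-0.0, 0.801, 0.598, -0.0]
force: [0.1, -0.9, 0.3]
gripper_width: 0.0
```

```bash
python3 look.py 6 c2
```

```text
4.9 [0.5642 0.0844 0.0602] F [ 0.17 -0.12  0.41] sd [0.62 0.39 0.36] [-0.01 -0.03 -0.01] tau [ -0.   -60.57 -31.43  -0.     0.    -0.  ]
```

Call:
arm_command --plan "0 0 -0.002 0 0; 0 0 -0.004 0 0; 0 0 -0.006 0 0; 0 0 -0.008 0 0; 0 0 -0.008 0 0"

```text
t: 5.52
ee_pos: [0.564, 0.0844, 0.0519]
eef_rot: [-0.0, 0.801, 0.598, -0.0]
force: [1.0, -0.1, -0.1]
gripper_width: -0.0002
```

```bash
python3 look.py 6 c3
```

```text
5.83 [0.5641 0.0844 0.0522] F [0.44 0.19 0.29] sd [0.28 0.58 0.52] [ 0.   -0.06 -0.04] tau [ -0.   -60.81 -31.08  -0.     0.     0.  ]
```

View pics/c3.png

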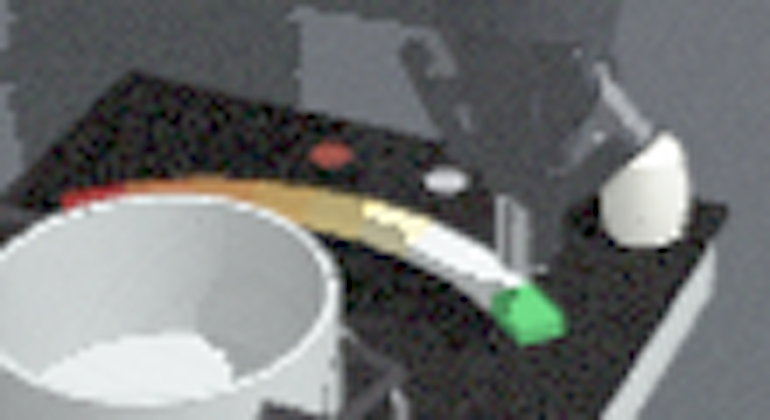

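Call:
arm_command --plan "0 0 -0.001 0 0; 0 0 -0.002 0 0; 0 0 -0.003 0 0; 0 0 -0.004 0 0; 0 0 -0.005 0 0"

```text
t: 6.45
ee_pos: [0.5641, 0.0844, 0.047]
eef_rot: [0.0, 0.801, 0.598, -0.0]
force: [-0.6, 0.5, 0.4]
gripper_width: 0.0
```

```bash
python3 look.py 5 c4
```

```text
6.7 [0.5641 0.0844 0.0471] F [ 0.25 -0.    0.34] sd [0.51 0.27 0.18] [-0.02 -0.01 -0.03] tau [ -0.   -60.92 -30.82  -0.    -0.    -0.  ]
```

View pics/c4.png

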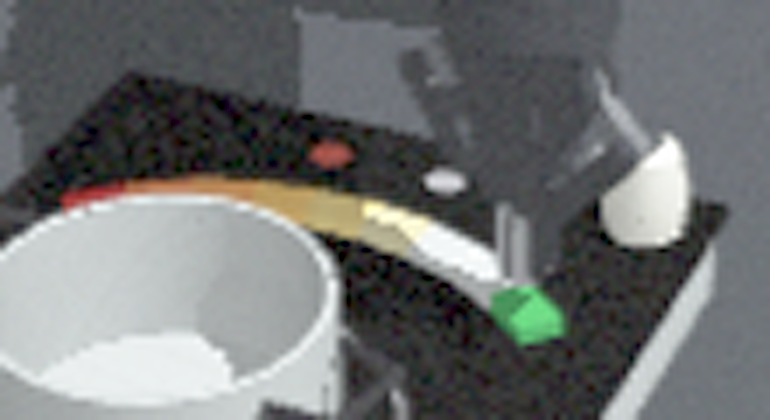

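Call:
arm_command --plan "0 0 -0.001 0 0; 0 0 -0.002 0 0; 0 0 -0.003 0 0; 0 0 -0.004 0 0; 0 0 -0.004 0 0"

```text
t: 7.32
ee_pos: [0.5641, 0.0844, 0.043]
eef_rot: [-0.0, 0.801, 0.598, -0.0]
force: [0.6, 0.2, -0.9]
gripper_width: 0.0001
```

```bash
python3 look.py 5 c5
```

```text
7.58 [0.5641 0.0844 0.0431] F [ 0.28 -0.28 -0.14] sd [0.5  0.43 0.47] [-0.02  0.02 -0.  ] tau [ -0.   -61.09 -30.67  -0.     0.    -0.  ]
```

View pics/c5.png

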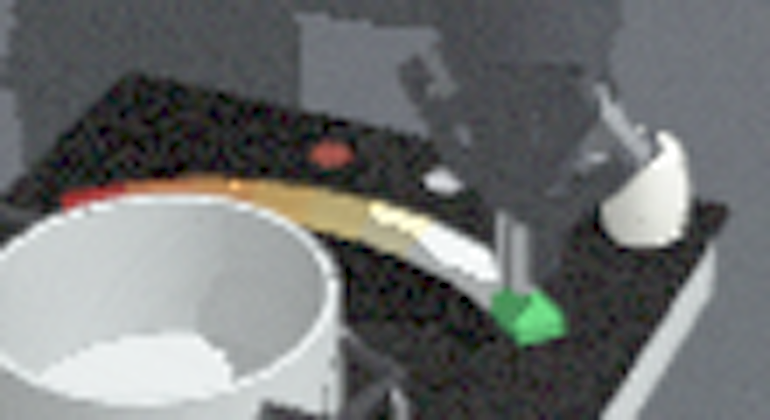

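Call:
arm_command --plan "0 0 -0.001 0 0; 0 0 -0.002 0 0; 0 0 -0.003 0 0; 0 0 -0.004 0 0; 0 0 -0.004 0 0"

```text
t: 8.2
ee_pos: [0.5641, 0.0844, 0.039]
eef_rot: [-0.0, 0.801, 0.598, -0.0]
force: [-0.4, 0.5, 0.8]
gripper_width: -0.0001
```

```bash
python3 look.py 5 c6
```

```text
8.45 [0.5641 0.0844 0.0391] F [-0.35  0.28  0.35] sd [0.36 0.4  0.39] [ 0.03  0.02 -0.02] tau [  0.   -61.22 -30.49  -0.     0.    -0.  ]
```

View pics/c6.png

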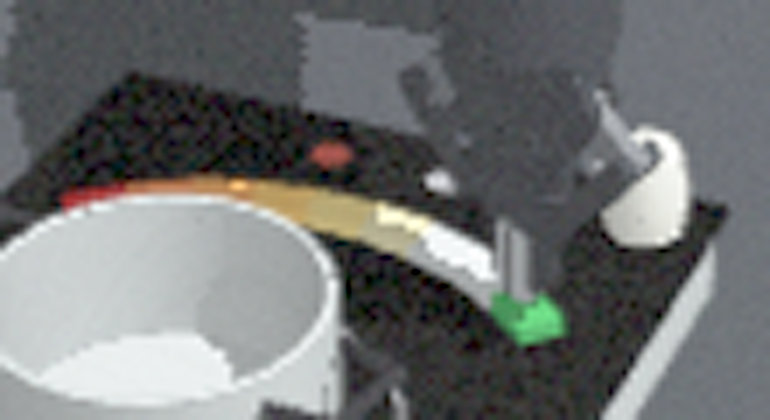

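Call:
arm_command --plan "0 0 -0.001 0 0; 0 0 -0.002 0 0; 0 0 -0.003 0 0; 0 0 -0.0035 0 0; 0 0 -0.0035 0 0"

```text
t: 9.07
ee_pos: [0.5641, 0.0844, 0.0355]
eef_rot: [-0.0, 0.801, 0.598, -0.0]
force: [0.4, 0.8, -0.4]
gripper_width: 0.0002
```

```bash
python3 look.py 5 c7
```

```text
9.32 [0.5641 0.0844 0.0356] F [0.04 0.01 0.19] sd [0.47 0.51 0.42] [0.02 0.02 0.01] tau [  0.   -61.34 -30.33  -0.     0.     0.  ]
```

View pics/c7.png

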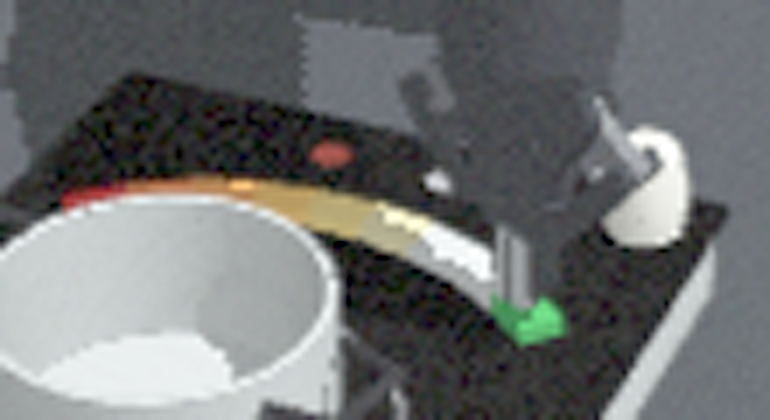

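Run:
```python
from bench import status, vision
from h import *
c=vision.calibration('scene');p,D=vision.grab_frame('scene')
o,d=ray(c,np.array([(u,v) for v in range(200,216) for u in range(272,280)]))
Z=D[200:216,272:280].reshape(-1,1);P=(o+d*Z).reshape(16,8,3)
np.set_printoptions(linewidth=200,suppress=True)
print((P[:,:,2]*1e3).round(0)); print((P[:,:,0]*1e3).round(0))
w,dw=vision.grab_frame('wrist'); cv2.imwrite('pics/w7.png',w[:,:,::-1])
```

```text
[[ 97. 100. 102. 100. 100. 103.  94.  97.]
 [ 94.  94.  95.  97.  99.  99.  92.  92.]
 [ 92.  92.  92.  91.  93.  94.  91.  89.]
 [ 84.  90.  92.  88.  90.  93.  88.  85.]
 [ 83.  86.  86.  87.  87.  84.  83.  80.]
 [ 79.  80.  84.  79.  82.  84.  78.  75.]
 [ 77.  76.  80.  79.  78.  79.  75.  54.]
 [ 70.  72.  74.  76.  76.  71.  55.  55.]
 [ 62.  71.  70.  69.  61.  61.  54.  53.]
 [ 62.  63.  61.  63.  62.  62.  60.  55.]
 [ 64.  62.  62.  62.  60.  63.  63.  63.]
 [ 59.  62.  63.  62.  64.  61.  61.  60.]
 [ 55.  58.  61.  63.  60.  57.  58.  61.]
 [ 54.  56.  58.  57.  55.  53.  56.  54.]
 [ 54.  54.  57.  56.  56.  57.  55.  55.]
 [ 55.  55. 743.  55.  54.  56.  56.  53.]]
[[ 574.  577.  579.  574.  574.  576.  562.  565.]
 [ 575.  574.  574.  575.  577.  576.  565.  564.]
 [ 577.  576.  575.  572.  573.  574.  569.  565.]
 [ 572.  577.  579.  573.  575.  577.  569.  564.]
 [ 574.  577.  576.  576.  575.  570.  568.  562.]
 [ 574.  574.  578.  570.  574.  575.  565.  560.]
 [ 577.  574.  578.  576.  573.  573.  567.  538.]
 [ 573.  574.  575.  576.  575.  567.  545.  544.]
 [ 567.  577.  574.  572.  561.  559.  549.  546.]
 [ 572.  572.  568.  569.  567.  566.  562.  554.]
 [ 578.  575.  574.  572.  569.  572.  570.  568.]
 [ 576.  579.  580.  577.  579.  573.  572.  569.]
 [ 576.  579.  581.  583.  578.  573.  573.  576.]
 [ 581.  581.  582.  581.  576.  573.  575.  572.]
 [ 585.  584.  586.  583.  583.  582.  578.  577.]
 [ 590.  589. 1442.  587.  585.  586.  584.  580.]]
```

View pics/w7.png

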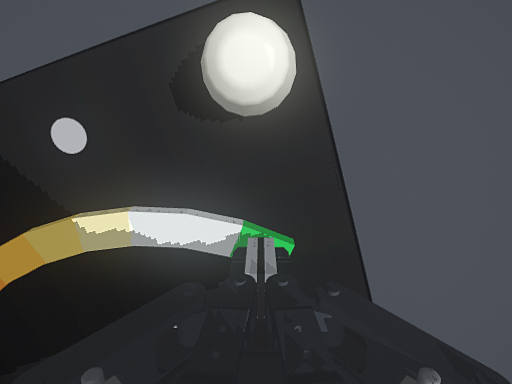

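Call:
arm_command --plan "0 0 -0.001 0 0; 0 0 -0.002 0 0; 0 0 -0.003 0 0; 0 0 -0.004 0 0; 0 0 -0.004 0 0"

```text
t: 10.05
ee_pos: [0.5641, 0.0844, 0.0316]
eef_rot: [-0.0, 0.801, 0.598, -0.0]
force: [-0.7, 0.6, 2.4]
gripper_width: -0.0001
```

```bash
python3 look.py 5 c8
```

```text
10.3 [0.5641 0.0844 0.0316] F [-0.82  0.08  2.08] sd [0.53 0.52 0.4 ] [0.06 0.12 0.03] tau [-8.000e-02 -6.064e+01 -3.005e+01 -1.000e-02 -2.300e-01 -0.000e+00]
```

Call:
arm_command --plan "0 0 -0.0005 0 0; 0 0 -0.001 0 0; 0 0 -0.0015 0 0; 0 0 -0.0015 0 0; 0 0 -0.0015 0 0"

```text
t: 10.92
ee_pos: [0.5641, 0.0844, 0.0301]
eef_rot: [-0.0, 0.801, 0.598, -0.0]
force: [-1.8, -0.5, 2.9]
gripper_width: -0.0002
```

```bash
python3 look.py 5 c9
python3 - <<'E'
import numpy as np
c=np.array([.6927,-.020]);f=lambda a:c+.165*np.array([-np.cos(np.radians(a)),np.sin(np.radians(a))])
a=39.05
p0=np.array([.564,.0844])
for k in range(8):
    print(k,'; '.join('%.4f %.4f 0 0 0'%tuple(f(39.05-10.05*k-2.01*(i+1))-(p0 if k==0 else f(39.05-10.05*k))) for i in range(5)), f(39.05-10.05*(k+1)).round(4))
E
```

```text
11.18 [0.5641 0.0843 0.0301] F [-1.78  0.04  3.17] sd [0.43 0.45 0.31] [-0.    0.17 -0.01] tau [-1.800e-01 -6.006e+01 -2.976e+01 -5.000e-02 -3.300e-01  0.000e+00]
0 -0.0030 -0.0050 0 0 0; -0.0064 -0.0097 0 0 0; -0.0096 -0.0145 0 0 0; -0.0127 -0.0194 0 0 0; -0.0156 -0.0244 0 0 0 [0.5484 0.06  ]
1 -0.0027 -0.0051 0 0 0; -0.0053 -0.0103 0 0 0; -0.0076 -0.0156 0 0 0; -0.0098 -0.0210 0 0 0; -0.0117 -0.0264 0 0 0 [0.5366 0.0336]
2 -0.0018 -0.0055 0 0 0; -0.0034 -0.0111 0 0 0; -0.0048 -0.0167 0 0 0; -0.0060 -0.0224 0 0 0; -0.0070 -0.0281 0 0 0 [0.5297 0.0055]
3 -0.0008 -0.0057 0 0 0; -0.0014 -0.0115 0 0 0; -0.0018 -0.0173 0 0 0; -0.0020 -0.0231 0 0 0; -0.0020 -0.0288 0 0 0 [ 0.5277 -0.0233]
4 0.0002 -0.0058 0 0 0; 0.0006 -0.0116 0 0 0; 0.0013 -0.0173 0 0 0; 0.0021 -0.0230 0 0 0; 0.0031 -0.0287 0 0 0 [ 0.5308 -0.052 ]
5 0.0012 -0.0057 0 0 0; 0.0026 -0.0113 0 0 0; 0.0043 -0.0168 0 0 0; 0.0061 -0.0223 0 0 0; 0.0081 -0.0278 0 0 0 [ 0.5389 -0.0798]
6 0.0022 -0.0054 0 0 0; 0.0046 -0.0106 0 0 0; 0.0071 -0.0158 0 0 0; 0.0099 -0.0209 0 0 0; 0.0128 -0.0259 0 0 0 [ 0.5517 -0.1057]
7 0.0031 -0.0049 0 0 0; 0.0064 -0.0097 0 0 0; 0.0098 -0.0143 0 0 0; 0.0134 -0.0189 0 0 0; 0.0171 -0.0233 0 0 0 [ 0.5688 -0.129 ]
```

View pics/c9.png

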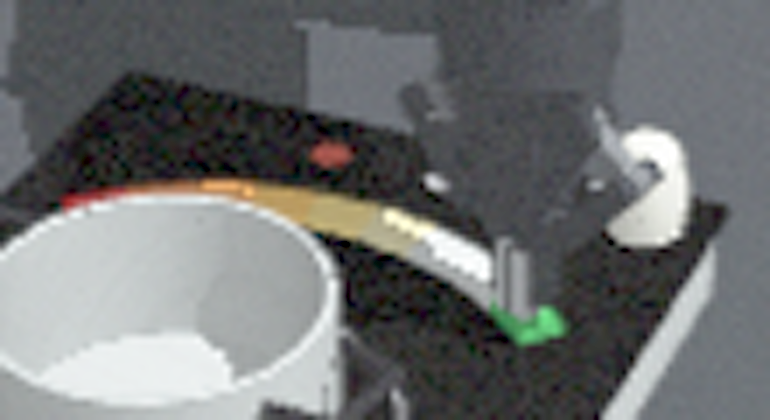

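Call:
arm_command --plan "-0.003 -0.005 0 0 0; -0.0064 -0.0097 0 0 0; -0.0096 -0.0145 0 0 0; -0.0127 -0.0194 0 0 0; -0.0156 -0.0244 0 0 0"

```text
t: 11.8
ee_pos: [0.5484, 0.0596, 0.0301]
eef_rot: [0.0, 0.801, 0.598, 0.0]
force: [0.4, 1.6, 3.0]
gripper_width: -0.0002
```

```bash
python3 look.py 4 d1
```

```text
12.0 [0.5483 0.0596 0.03  ] F [-0.33 -0.84  3.12] sd [0.79 1.39 0.74] [-0.34  0.2  -0.05] tau [ 7.600e-01 -5.781e+01 -2.892e+01  3.600e-01 -2.500e-01 -3.000e-02]
```

View pics/d1.png

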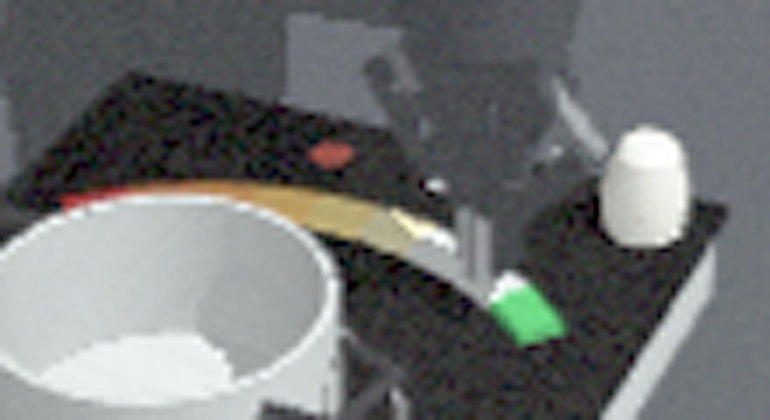

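The fingertips are on level 2 and the force is steady at about 3 N, so I'll continue.

Call:
arm_command --plan "-0.0027 -0.0051 0 0 0; -0.0053 -0.0103 0 0 0; -0.0076 -0.0156 0 0 0; -0.0098 -0.021 0 0 0; -0.0117 -0.0264 0 0 0"

```text
t: 12.62
ee_pos: [0.5367, 0.0332, 0.0301]
eef_rot: [-0.0, 0.801, 0.598, 0.0]
force: [1.8, 1.9, 3.5]
gripper_width: 0.0
```

Call:
arm_command --plan "-0.0018 -0.0055 0 0 0; -0.0034 -0.0111 0 0 0; -0.0048 -0.0167 0 0 0; -0.006 -0.0224 0 0 0; -0.007 -0.0281 0 0 0"

```text
t: 13.25
ee_pos: [0.5297, 0.0051, 0.0301]
eef_rot: [-0.0, 0.801, 0.598, -0.0]
force: [0.1, 1.3, 2.9]
gripper_width: 0.0003
```

```bash
python3 look.py 4 d2
python3 - <<'E'
from bench import vision
import cv2
p,d=vision.grab_frame('wrist');cv2.imwrite('pics/wd2.png',p[:,:,::-1])
E
```

```text
13.45 [0.5298 0.0051 0.0301] F [-0.28 -1.09  3.03] sd [0.44 1.66 0.35] [-0.33  0.1  -0.02] tau [ 8.500e-01 -5.490e+01 -2.808e+01  4.100e-01 -6.000e-02 -3.000e-02]
```

View pics/d2.png

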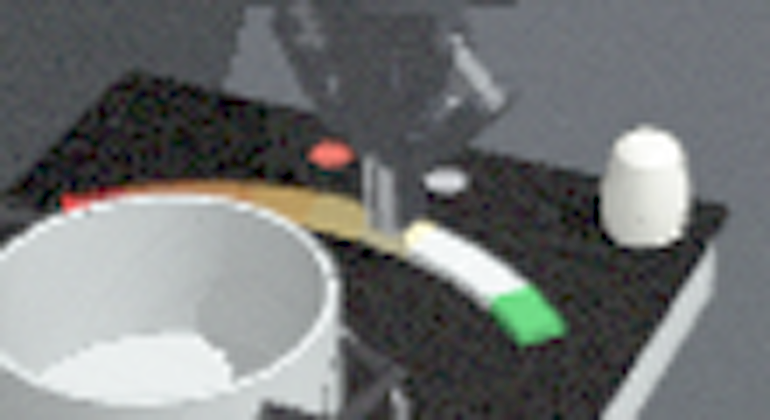

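View pics/wd2.png

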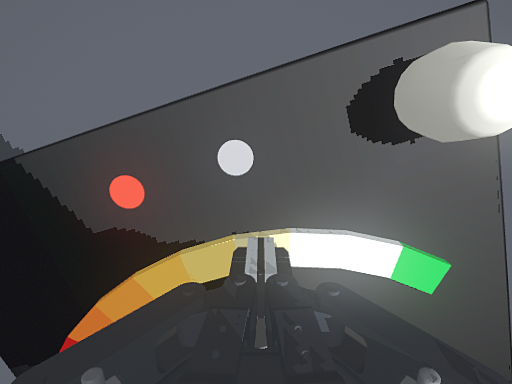

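The tip is centred on level 4, at about (262,245) in the wrist view, with Fz at about 3 N. Continuing.

Call:
arm_command --plan "-0.0008 -0.0057 0 0 0; -0.0014 -0.0115 0 0 0; -0.0018 -0.0173 0 0 0; -0.002 -0.0231 0 0 0; -0.002 -0.0288 0 0 0"

```text
t: 14.12
ee_pos: [0.5278, -0.0237, 0.0301]
eef_rot: [-0.0, 0.801, 0.598, -0.0]
force: [0.3, 1.8, 2.8]
gripper_width: 0.0
```

Call:
arm_command --plan "0.0002 -0.0058 0 0 0; 0.0006 -0.0116 0 0 0; 0.0013 -0.0173 0 0 0; 0.0021 -0.023 0 0 0; 0.0031 -0.0287 0 0 0"

```text
t: 14.75
ee_pos: [0.531, -0.0524, 0.0301]
eef_rot: [-0.0, 0.801, 0.598, -0.0]
force: [-0.6, 1.6, 2.4]
gripper_width: 0.0002
```

Call:
arm_command --plan "0.0012 -0.0057 0 0 0; 0.0026 -0.0113 0 0 0; 0.0043 -0.0168 0 0 0; 0.0061 -0.0223 0 0 0; 0.0081 -0.0278 0 0 0"

```text
t: 15.38
ee_pos: [0.5391, -0.0802, 0.03]
eef_rot: [-0.0, 0.801, 0.598, -0.0]
force: [-0.5, 1.3, 3.9]
gripper_width: -0.0002
```

```bash
python3 look.py 4 d3
python3 - <<'E'
from bench import vision
import cv2
p,d=vision.grab_frame('wrist');cv2.imwrite('pics/wd3.png',p[:,:,::-1])
E
```

```text
15.57 [ 0.5392 -0.0802  0.0302] F [-0.2  -0.89  3.13] sd [0.3  1.11 0.66] [-0.34 -0.07 -0.05] tau [ 8.000e-01 -5.646e+01 -2.802e+01  3.600e-01  2.300e-01 -3.000e-02]
```

View pics/wd3.png

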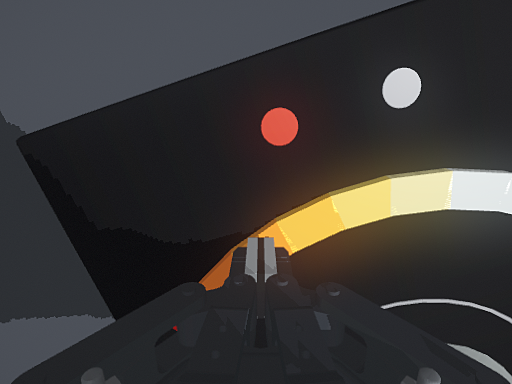

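The tip is on level 7 (orange), at about (260,245). Two more calls bring it to the red end.

Call:
arm_command --plan "0.0022 -0.0054 0 0 0; 0.0046 -0.0106 0 0 0; 0.0071 -0.0158 0 0 0; 0.0099 -0.0209 0 0 0; 0.0128 -0.0259 0 0 0"

```text
t: 16.25
ee_pos: [0.552, -0.1061, 0.03]
eef_rot: [-0.0, 0.801, 0.598, -0.0]
force: [-1.1, 1.5, 2.9]
gripper_width: -0.0004
```

Call:
arm_command --plan "0.0031 -0.0049 0 0 0; 0.0064 -0.0097 0 0 0; 0.0098 -0.0143 0 0 0; 0.0134 -0.0189 0 0 0; 0.0171 -0.0233 0 0 0"

```text
t: 16.88
ee_pos: [0.5691, -0.1293, 0.0301]
eef_rot: [-0.0, 0.801, 0.598, -0.0]
force: [-1.3, 2.1, 3.0]
gripper_width: 0.0002
```

```bash
python3 look.py 6 d4
python3 - <<'E'
from bench import vision
from h import *
c=vision.calibration('wrist');p,d=vision.grab_frame('wrist');cv2.imwrite('pics/wd4.png',p[:,:,::-1])
p,d=vision.grab_frame('top');cv2.imwrite('pics/td4.png',cv2.resize(p[110:225,210:340,::-1],None,fx=5,fy=5))
E
```

```text
17.18 [ 0.5691 -0.1292  0.0302] F [ 0.7  -1.21  3.01] sd [1.   1.57 0.32] [-0.3  -0.2   0.04] tau [  0.7  -61.15 -28.74   0.25   0.35  -0.  ]
```

View pics/wd4.png

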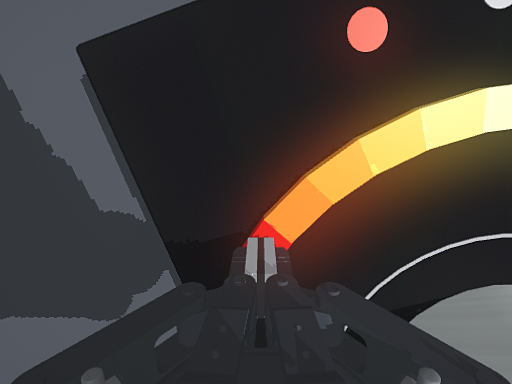

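View pics/d4.png

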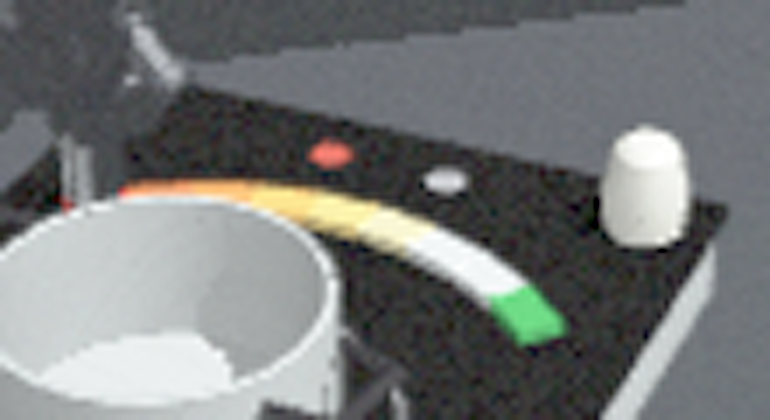

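View pics/td4.png

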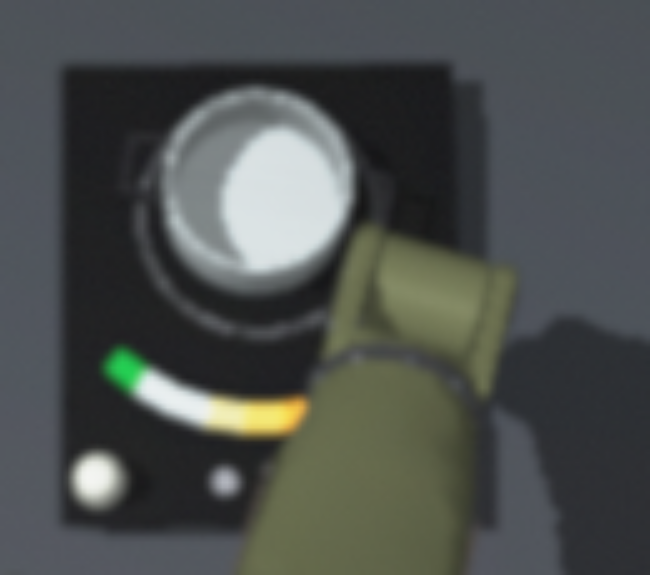

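```bash
python3 -c "
from bench import status,job_done
s=status.get_state();print(s['t'],s['ee_pos'],s['force'])
print(job_done())"
```

```text
17.275 [ 0.56900812 -0.12909837  0.03020777] [ 0.97203794 -2.16875559  2.8254178 ]
the job is handed in; nothing more can be done
None
```

I slid the shut fingertips along the whole power bar from green to red. The job was handed in at 17.3 s with the fingers stopped on the red segment, still pressing it.

- **Pressing force:** the averaged downward force was about 3.2 N on green before the slide. It stayed near 3 N at each stop and was 3.0 N on red, which by the spring data means the bar was down about 2 mm. Single readings between stops ran from 2.4 to 3.9 N, so I saw no sign of lifting off or bottoming.
- **Final position:** the last wrist picture shows the tips on the red segment. The end reading of (0.569, -0.129) matches the red point I fitted from the top and wrist pictures.
- **Other objects:** the pan and shaker look unmoved in the last scene and top pictures. I did not check the other items after the start, but the arm did not go near them.
- **One disagreement:** contact came with the reported TCP near z = 0.032, but the bar top should be at 0.063. The pictures also showed the shut fingertips ending roughly 30 mm behind the reported TCP. I therefore set the press depth by force and pictures, not by the nominal height.

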